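# Seal the culture tubes and hold the centrifuge lid for loading

### The arm

A 6-joint arm with a two-finger parallel gripper is mounted at the origin on the work surface. World frame = base frame: x ahead of the robot, y to its left, z up, the work surface at z = 0. Lengths are in m, angles in rad, forces in N, time in s.
With the tool pointing down it reaches from about 0.325 to 0.85 m from the base axis. Payload 4.4 kg.
Tool frame: the origin (TCP) lies midway between the tips of the shut fingers; the grasp point (between the pads) lies 19 mm behind it; z points along the fingers, y is the line along which they close (so a half turn about z gives the same grasp; the last joint's range is limited). The gripper opens to 94 mm and grips with 3 to 60 N. Pads are 16 mm wide; open, the fingers measure 119 mm over their backs; the gripper's body (75 mm by 177 mm) begins 78 mm behind the grasp point.
Start: joints at [-1.482, 0.207, 1.542, -0, 1.393, -0.15], TCP at [0.136, -0.559, 0.205] pointing down, gripper open.
Joint ranges: [-2.73, 2.73], [-0.86, 2.22], [0.23, 2.46], [-1.11, 4.25], [0.08, 2.63], [-2.82, 2.82]. Speed limits (rad/s): [2.79, 2.79, 3.14, 3.14, 3.14, 3.14].

### API

Orientations are given as a unit quaternion [x, y, z, w].
In Python, from rig import ctrl, imaging, workorder gives the robot as it stands (ctrl), with the cameras (imaging) and the job (workorder).
- The arm moves only by the tool jog_arm, called by a JSON object that holds its "name" and its "arguments". Schema: {"type":"object","properties":{"motion":{"type":"array","items":{"type":"number"},"minItems":5,"maxItems":100},"only":{"type":"string"},"quiet":{"type":"boolean"},"lines":{"type":"string"}},"required":["motion"],"additionalProperties":false}. motion is one flat list of numbers that holds 1 to 20 rows one after another, with no inner brackets; each row has 5 numbers: dx, dy, dz in fractions of the full range, 1 being 1 m, then a turn about the tool's z in shares of pi rad (1.0 is pi rad), then the opening from 0.0 (shut) to 1.0 (fully open); each row is the pose to reach, as a shift and turn from the pose commanded when the call began, along the tool's axes at that moment; what a row does not reach only later rows make up. A row lasts 1/8 s, in which the tool goes at most 0.0625 m and 0.188 rad, less where a joint would pass 70% of its speed; a pose out of reach is approached as far as the arm can. The fingers move at their own pace and stop on an object; the grip force is fixed at half the most. Time passes only in rows, so rows that do not move let the fingers close. The tool returns the time, the measured TCP pose, the force, the opening and the grip force at its end. only (a regular expression) keeps the lines of the reply that match it, lines (a string "A,B") keeps lines A to B, and quiet returns only ok. A shift or turn number past 1, either way, is cut back to 1. Input that does not fit is refused with a message, and nothing moves.
- ctrl.sense(): the state, without advancing time (a new reading comes with each control period).
- imaging.read_camera(name): name is "scene" or "top" or "wrist"; returns the picture (420x560x3 uint8, red, green, blue); there is no depth.
- imaging.camera_info(name): a dict with "mtx" (3x3 intrinsics, pixels), "R" (3x3) and "t" (3): a world point X has camera coordinates R X + t; the wrist camera has in their place "T_tool_cam" (4x4, takes a point from camera to tool coordinates, whose origin is the TCP and whose axes are the flange's). Camera axes: x right, y down, z forward; pixel columns grow to the right and rows downward; lengths in m; the calibration is good to about 2 mm. A picture is of the moment at which its call begins: read the wrist's pose just before it. camera_info takes no time and is no camera call.
- workorder.finish_job(): hands the job in; it is judged then, once.
The state is a dict: "clock": time; "joint_positions": joint angles; "qvel": joint speeds; "tau": joint torques, N m; "tcp_pos": TCP position; "ee_rot": TCP orientation; "force": force on the tool from outside, world axes, zero at the start; "wrist_torque": the same for the moment, N m; "opening": opening from 0.0 (shut) to 1.0 (fully open); "finger_force": force on a finger pad.
Only numpy, scipy, OpenCV 4.12 (cv2) and the standard library are available. Lean on these libraries where they do the work, as an engineer would, in place of code of your own. Each camera call takes 0.05 s, during which the arm holds its last target. There are 200 camera calls.

### The job

These tubes are about to be spun: push fully home every cap in the rack that still stands proud, then take the centrifuge lid by its bar and raise it past its balance point, where the spring starts pulling it open, without letting it fly up to its stop. Ease it back to just below the balance point and finish while still holding it there, steady, in the gripper, so that I can load the rotor. Leave everything else on the bench where it stands.

Things in the scene. Friction and masses are not known exactly. Their poses are not given: they have to be found in the camera images.
- lid_hinge (a point): On the lid's hinge axis, mid-width, 147 mm above the bench, 110 mm behind the middle of the fixed white centrifuge (280 mm deep, 240 wide, housing 135 high). Axes: -x points level from hinge to the machine's front (robot side), y along the hinge, z up. In front of the lid the housing steps down to a control deck 95 mm high, under the bar.
- lid_bar (a point): Middle of the lid's round steel pull bar, 12 mm thick, 110 long, parallel to the hinge axis and 210 mm from it; lid shut: 147 mm above the bench. Side arms hold it in front of the lid: 49 mm free gap to the lid edge, 46 mm free below. Lid plate 155 long, 220 wide, 20 thick, in the plane of hinge and bar. The bar can turn between the fingers. Axes turn with the lid: -x from hinge to bar.
- lid (a joint): Lid angle, rad: 0 shut (level), grows as the front rises, stop at 1.5. Over-centre spring, balance point 0.95 (54 degrees, bar 318 mm above the bench). Below it the lid pulls itself shut (about 1 N at the bar, fading to nothing at balance) and falls if let go; above it pulls itself open (up to 1.8 N at the bar) and flies up if not held.
- cap_a_top (a point): Top centre of the white push-on cap (23 mm diameter, 20 high) of one of four alike tubes, fixed upright in a 52 mm square in a fixed white rack (124 x 124 mm, 65 high). Top is 115 mm above the bench with the cap proud, 107 mm with the cap home. z up.
- cap_a (a joint): How far that cap is pushed down, m: 0 proud (vented), 0.008 fully home (sealed). Tight push fit: moves under about 5 N straight down, stays where it is left. Two of the four caps start proud, two home.
- cap_b_top (a point): Top centre of the white push-on cap (23 mm diameter, 20 high) of one of four alike tubes, fixed upright in a 52 mm square in a fixed white rack (124 x 124 mm, 65 high). Top is 115 mm above the bench with the cap proud, 107 mm with the cap home. z up.
- cap_b (a joint): How far that cap is pushed down, m: 0 proud (vented), 0.008 fully home (sealed). Tight push fit: moves under about 5 N straight down, stays where it is left. Two of the four caps start proud, two home.
- cap_c_top (a point): Top centre of the white push-on cap (23 mm diameter, 20 high) of one of four alike tubes, fixed upright in a 52 mm square in a fixed white rack (124 x 124 mm, 65 high). Top is 115 mm above the bench with the cap proud, 107 mm with the cap home. z up.
- cap_c (a joint): How far that cap is pushed down, m: 0 proud (vented), 0.008 fully home (sealed). Tight push fit: moves under about 5 N straight down, stays where it is left. Two of the four caps start proud, two home.
- cap_d_top (a point): Top centre of the white push-on cap (23 mm diameter, 20 high) of one of four alike tubes, fixed upright in a 52 mm square in a fixed white rack (124 x 124 mm, 65 high). Top is 115 mm above the bench with the cap proud, 107 mm with the cap home. z up.
- cap_d (a joint): How far that cap is pushed down, m: 0 proud (vented), 0.008 fully home (sealed). Tight push fit: moves under about 5 N straight down, stays where it is left. Two of the four caps start proud, two home.
- stain_jar: Bystander, loose: brown glass stain jar with black lid, 48 mm diameter, 62 mm high; origin at the centre of its underside.
- marker: Bystander, loose: marker pen lying flat, 130 mm long, 16 mm thick; origin at the centre of its underside.
- petri_dish: Bystander, loose: closed clear dish, 92 mm diameter, 15 mm high; origin at the centre of its underside.
- wash_bottle: Bystander, loose: white bottle, 60 mm diameter, 150 mm high; origin at the centre of its underside.
- slide_box: Bystander, loose: flat grey box, 94 x 79 x 36 mm; origin at the centre of its underside.
- tip_box: Bystander, loose: clear box with grey lid, 82 x 120 x 57 mm; origin at the centre of its underside.
- beaker: Bystander, loose: empty glass beaker, 68 mm diameter, 90 mm high; origin at the centre of its underside.

How it is judged:
By the outcome, as a careful person would: the job done as asked, in the order asked, and still so for the second after the job is handed in, while the arm keeps its last pose, push and grip.
It also fails if it takes over 54 s, if anything falls off the work surface, if the arm or the gripper's body presses on something with over 40 N, if the wrist force passes 120 N, or if a joint passes its speed limit or range.

## Working session

There is one attempt and no reset: what is moved stays moved. The work goes in short steps, Python scripts to look and compute and a tool call to move; the robot and the scene stay as the last step left them, time stands still between calls to the robot, and variables do not carry over. Pictures are saved under pics/ and viewed, at most 10 in all, crops included, and the job is handed in when it is done.

```bash
ls; mkdir -p pics; cat > h.py <<'E'
import numpy as np,cv2
from rig import ctrl, imaging, workorder
from scipy.spatial.transform import Rotation as R
def save(n,f): 
    im=imaging.read_camera(n); cv2.imwrite('pics/'+f,im[:,:,::-1]); return im
def cam(n):
    i=imaging.camera_info(n); K=np.array(i['mtx'])
    if n=='wrist':
        s=ctrl.sense(); T=np.eye(4); T[:3,:3]=R.from_quat(s['ee_rot']).as_matrix(); T[:3,3]=s['tcp_pos']
        C=T@np.array(i['T_tool_cam']); return K,C[:3,:3].T,-C[:3,:3].T@C[:3,3]
    return K,np.array(i['R']),np.array(i['t'])
def ray(c,uv):
    K,r,t=c; d=r.T@np.linalg.inv(K)@np.array([*uv,1.]); return -r.T@t,d
def atz(c,uv,z):
    o,d=ray(c,uv); return o+d*(z-o[2])/d[2]
def tri(cs,uvs):
    A=0;b=0
    for c,uv in zip(cs,uvs):
        o,d=ray(c,uv); d=d/np.linalg.norm(d); P=np.eye(3)-np.outer(d,d); A=A+P; b=b+P@o
    return np.linalg.solve(A,b)
def proj(c,X):
    K,r,t=c; p=K@(r@np.array(X)+t); return p[:2]/p[2]
E
python3 - <<'E'
from h import *
s=ctrl.sense(); print(s)
for n in('scene','top','wrist'): 
    save(n,n+'0.png')
    if n!='wrist': K,r,t=cam(n); print(n,K[0,0],-r.T@t,r[2])
print(imaging.camera_info('wrist'))
E
```

```text
pics
rig.py
{'clock': 0.0, 'joint_positions': array([-1.48249319e+00,  2.07394859e-01,  1.54292555e+00, -3.08742773e-05,
        1.39350271e+00, -1.50488945e-01]), 'qvel': array([5.13207619e-04, 9.84327555e-04, 9.28749138e-04, 7.77103119e-04,
       5.33313155e-04, 9.95554625e-05]), 'tau': array([ 1.60181130e-04, -3.70873225e+01, -2.81416619e+01,  6.98546413e-02,
        3.62828665e-02, -1.76490603e-04]), 'tcp_pos': array([ 0.13591796, -0.55788261,  0.20431857]), 'ee_rot': array([ 9.92879812e-01,  1.19115214e-01,  1.94853517e-05, -1.11516209e-03]), 'force': array([0.02341623, 0.47900223, 0.25009533]), 'wrist_torque': array([-0.02188336, -0.01244705, -0.02239407]), 'finger_force': 0.0, 'opening': 0.9967488567005685}
scene 454.96581972865374 [ 1.14476231 -0.55883044  0.98157111] [-0.50578572  0.49969829 -0.70319444]
top 533.6070161262735 [0.21595481 0.08921365 1.67968961] [ 0.18555778 -0.00780764 -0.98260234]
{'mtx': array([[315.94853381,   0.        , 282.70708249],
       [  0.        , 315.94853381, 209.85379654],
       [  0.        ,   0.        ,   1.        ]]), 'T_tool_cam': array([[ 1.80745138e-03, -9.62603784e-01, -2.70907159e-01,
         7.80688433e-02],
       [ 9.99998366e-01,  1.73575632e-03,  5.04242225e-04,
         6.49118143e-04],
       [-1.51566608e-05, -2.70907628e-01,  9.62605349e-01,
        -1.78459940e-01],
       [ 0.00000000e+00,  0.00000000e+00,  0.00000000e+00,
         1.00000000e+00]])}
```

View pics/scene0.png

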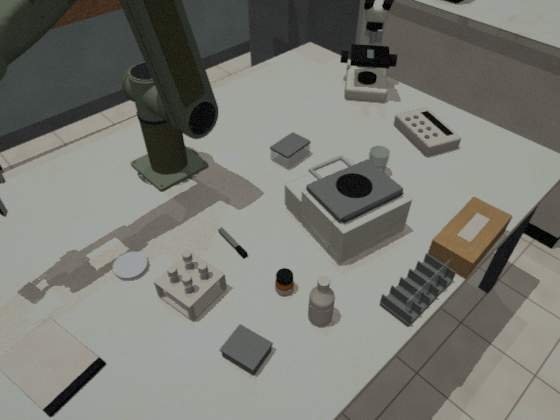

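View pics/top0.png

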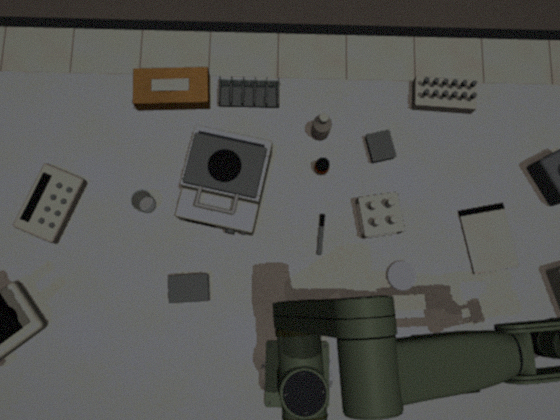

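The scene view shows the rack near (190,285) and the centrifuge near (350,205). In the top view they are near (380,215) and (223,180), with the bar near (216,197). I'll enlarge these areas.

```bash
python3 - <<'E'
import cv2,numpy as np
s=cv2.imread('pics/scene0.png');t=cv2.imread('pics/top0.png')
def c(im,x,y,w,h,k):
    o=cv2.resize(im[y:y+h,x:x+w],None,fx=k,fy=k,interpolation=cv2.INTER_CUBIC)
    o=np.clip(o*1.5,0,255).astype(np.uint8)
    for u in range(0,w,10): cv2.putText(o,str(x+u),(u*k,8),0,.28,(0,0,255)); cv2.line(o,(u*k,10),(u*k,14),(0,0,255))
    for v in range(10,h,10): cv2.putText(o,str(y+v),(0,v*k+3),0,.28,(0,0,255)); cv2.line(o,(20,v*k),(24,v*k),(0,0,255))
    return o
a=np.hstack([c(s,150,245,80,60,5),c(t,345,185,80,60,5)])
b=np.hstack([c(s,280,150,133,100,3)[:300,:399],np.zeros((300,1,3),np.uint8),c(t,173,130,100,75,4)])
cv2.imwrite('pics/crop.png',np.vstack([a,b]))
E
```

```text
(no output)
```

View pics/crop.png

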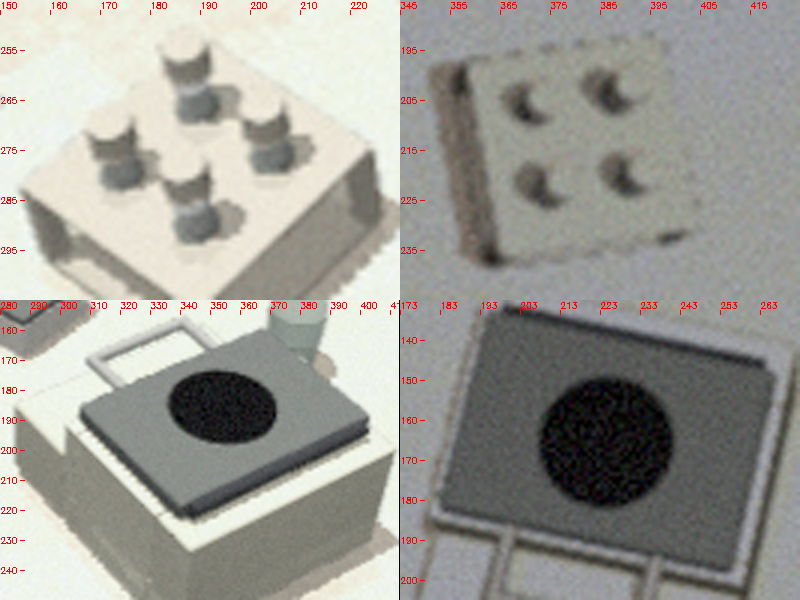

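```bash
python3 - <<'E'
from h import *
np.set_printoptions(precision=4,suppress=True)
t=cam('top');s=cam('scene')
print('rack top',[atz(t,u,.065)[:2] for u in((359,197),(397,191),(404,230),(364.5,237))])
print('rack scene',[atz(s,u,.065)[:2] for u in((154.5,283),(224,275))])
print('lid top corners',[atz(t,u,.157)[:2] for u in((197,132),(266,147),(256,198),(181,182))])
print('lid scene corners',[atz(s,u,.157)[:2] for u in((306,187),(368,160),(402,190),(344,222))])
print('bar top',[atz(t,u,.153)[:2] for u in((195,208),(237,213))])
print('bar scene',[atz(s,u,.153)[:2] for u in((309,169),(341,157))])
print('others',[atz(t,u,.0)[:2] for u in((320,230),(400,275),(322,165),(322,130),(380,146))])
print(R.from_quat(ctrl.sense()['ee_rot']).as_matrix())
E
```

```text
rack top [array([ 0.5325, -0.1825]), array([ 0.5541, -0.3005]), array([ 0.4329, -0.3192]), array([ 0.4088, -0.1981])]
rack scene [array([ 0.4404, -0.3205]), array([ 0.5387, -0.1815])]
lid top corners [array([0.7003, 0.313 ]), array([0.659 , 0.1072]), array([0.5048, 0.1326]), array([0.5474, 0.3524])]
lid scene corners [array([0.5178, 0.1285]), array([0.5592, 0.345 ]), array([0.7054, 0.3097]), array([0.6765, 0.1033])]
bar top [array([0.4722, 0.3086]), array([0.4602, 0.1865])]
bar scene [array([0.4665, 0.1935]), array([0.4926, 0.3023])]
others [array([ 0.4359, -0.0685]), array([ 0.2996, -0.3196]), array([ 0.6484, -0.0741]), array([ 0.7669, -0.0736]), array([ 0.7169, -0.2638])]
[[ 0.9716  0.2365 -0.0002]
 [ 0.2365 -0.9716  0.0017]
 [ 0.0002 -0.0017 -1.    ]]
```

{"name": "jog_arm", "arguments": {"motion": [0.36,-0.19,0,0,0,0.36,-0.19,0,0,0,0.36,-0.19,0,0,0,0.36,-0.19,0,0,0,0.36,-0.19,0,0,0,0.36,-0.19,0,0,0,0.36,-0.19,0,0,0,0.36,-0.19,0,0,0]}}

```text
clock: 1.15
tcp_pos: [0.4419, -0.2871, 0.2051]
ee_rot: [0.993, 0.121, -0.0, -0.0]
force: [-0.0, -0.4, 0.0]
opening: 0.184
finger_force: 0.0
```

```bash
python3 - <<'E'
from h import *
c=cam('wrist'); save('wrist','w1.png'); import pickle; pickle.dump(c,open('c1.pkl','wb')); s=ctrl.sense();print(s['qvel'].max())
E
```

```text
0.005429149136437774
```

{"name": "jog_arm", "arguments": {"motion": [0.05,-0.03,0,0,0,0.05,-0.03,0,0,0,0.05,-0.03,0,0,0]}}

```text
clock: 1.58
tcp_pos: [0.4813, -0.249, 0.2052]
ee_rot: [0.993, 0.119, -0.001, 0.0]
force: [-0.7, -0.1, 0.4]
opening: 0.005
finger_force: 0.0
```

```bash
python3 - <<'E'
from h import *
c=cam('wrist'); save('wrist','w2.png'); import pickle; pickle.dump(c,open('c2.pkl','wb')); s=ctrl.sense();print(s['qvel'].max())
a=cv2.imread('pics/w1.png');b=cv2.imread('pics/w2.png')
cl=lambda i:np.clip(i[60:360,80:480]*1.3,0,255).astype(np.uint8)
cv2.imwrite('pics/w12.png',np.hstack([cl(a),cl(b)]))
E
```

```text
0.004280512603683025
```

View pics/w12.png

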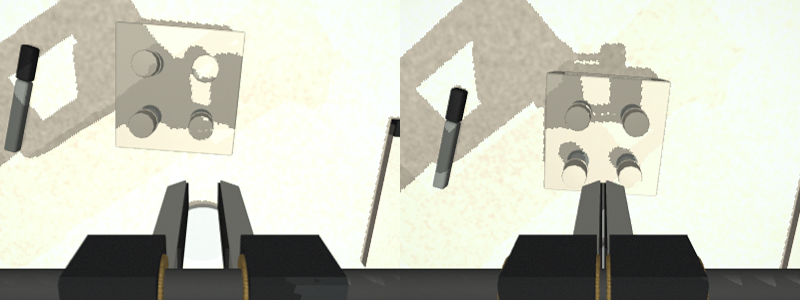

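The wrist views show the rack with all four caps at about (225..285, 120..185) in w1 and (253..312, 175..235) in w2. I'll enlarge them.

```bash
python3 - <<'E'
import cv2,numpy as np
def c(im,x,y,w,h,k):
    o=cv2.resize(im[y:y+h,x:x+w],None,fx=k,fy=k,interpolation=cv2.INTER_CUBIC)
    o=cv2.createCLAHE(4,(4,4)).apply(cv2.cvtColor(o,6)); o=cv2.cvtColor(o,8)
    for u in range(0,w,10): cv2.putText(o,str(x+u),(u*k,8),0,.28,(0,0,255)); cv2.line(o,(u*k,10),(u*k,14),(0,0,255))
    for v in range(10,h,10): cv2.putText(o,str(y+v),(0,v*k+3),0,.28,(0,0,255)); cv2.line(o,(20,v*k),(24,v*k),(0,0,255))
    return o
cv2.imwrite('pics/w12c.png',np.hstack([c(cv2.imread('pics/w1.png'),200,100,100,110,4),c(cv2.imread('pics/w2.png'),235,150,100,110,4)]))
E
```

```text
(no output)
```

View pics/w12c.png

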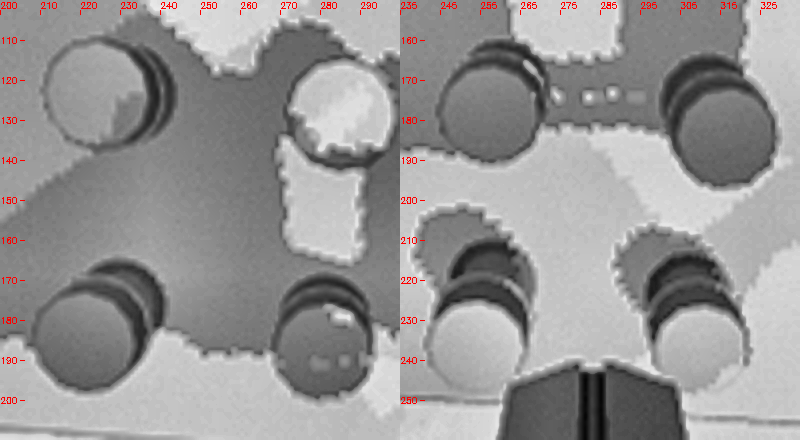

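```bash
python3 - <<'E'
from h import *
import pickle
np.set_printoptions(precision=4,suppress=True)
c1,c2=[pickle.load(open(f'c{i}.pkl','rb')) for i in(1,2)]
print('base',(-c1[1].T@c1[2])-(-c2[1].T@c2[2]))
P=dict(A=((223.5,123.5),(257.2,178.2)),B=((285.3,126.7),(316.7,184.8)),C=((220.5,185.7),(253.5,237.2)),D=((280.2,187.5),(309.7,238.2)))
T={k:tri((c1,c2),v) for k,v in P.items()}
for k,v in T.items(): print(k,v)
# plane hypothesis: layouts fit to 52mm square
import itertools
from scipy.optimize import least_squares
t=cam('top')
for combo in itertools.combinations('ABCD',2):
    z={k:(.115 if k in combo else .107) for k in P}
    off=dict(A=(1,1),B=(1,-1),C=(-1,1),D=(-1,-1))
    def X(p,k):
        a=p[2];o=np.array(off[k])*.026;return np.array([p[0]+np.cos(a)*o[0]-np.sin(a)*o[1],p[1]+np.sin(a)*o[0]+np.cos(a)*o[1],z[k]+p[3]])
    f=lambda p:np.concatenate([proj(c,X(p,k))-P[k][i] for k in P for i,c in enumerate((c1,c2))])
    r=least_squares(f,[.48,-.25,-.1,0]); print(combo,r.cost,r.x,[X(r.x,k) for k in P] if r.cost<8 else'')
E
```

```text
base [-0.0396 -0.0379 -0.    ]
A [ 0.5038 -0.2207  0.1043]
B [ 0.5138 -0.2718  0.1208]
C [ 0.4524 -0.2297  0.1145]
D [ 0.4625 -0.2802  0.1113]
('A', 'B') 13.087476060058425 [ 0.4831 -0.251   0.1665  0.0033] 
('A', 'C') 5.959353805837131 [ 0.483  -0.2513  0.1553  0.0006] [array([ 0.5047, -0.2216,  0.1156]), array([ 0.5127, -0.273 ,  0.1076]), array([ 0.4533, -0.2296,  0.1156]), array([ 0.4613, -0.281 ,  0.1076])]
('A', 'D') 23.38844468328367 [ 0.483  -0.251   0.1679  0.0007] 
('B', 'C') 1.536911073540111 [ 0.4831 -0.2509  0.1706  0.0012] [array([ 0.5043, -0.2209,  0.1082]), array([ 0.5131, -0.2721,  0.1162]), array([ 0.453 , -0.2297,  0.1162]), array([ 0.4619, -0.281 ,  0.1082])]
('B', 'D') 14.817249012119618 [ 0.4831 -0.2506  0.1832  0.0015] 
('C', 'D') 9.320142760405039 [ 0.4829 -0.2509  0.172  -0.0012]
```

B and C clearly fit as the proud caps. I'll push B first.

{"name": "jog_arm", "arguments": {"motion": [0.0254,0.03,0.03,0,0,0.0254,0.03,0.075,0,0,0.0254,0.03,0.085,0,0,0.0254,0.03,0.089,0,0,0.0254,0.03,0.093,0,0,0.0254,0.03,0.096,0,0,0.0254,0.03,0.098,0,0,0.0254,0.03,0.099,0,0,0.0254,0.03,0.099,0,0]}}

```text
clock: 2.75
tcp_pos: [0.5147, -0.2721, 0.1075]
ee_rot: [0.993, 0.119, 0.001, 0.001]
force: [-2.0, -2.9, 5.2]
opening: 0.004
finger_force: 2.4
```

{"name": "jog_arm", "arguments": {"motion": [0,0,0.001,0,0,0,0,0.002,0,0,0,0,0.003,0,0]}}

```text
clock: 3.12
tcp_pos: [0.5148, -0.2722, 0.1071]
ee_rot: [0.993, 0.119, 0.001, 0.001]
force: [-7.8, 1.0, 21.2]
opening: 0.001
finger_force: 10.6
```

{"name": "jog_arm", "arguments": {"motion": [0,0,-0.025,0,0,-0.0484,-0.0554,-0.025,0,0,-0.0484,-0.0554,-0.025,0,0,-0.0484,-0.0554,-0.014,0,0,-0.0484,-0.0554,-0.009,0,0,-0.0484,-0.0554,-0.005,0,0,-0.0484,-0.0554,-0.002,0,0,-0.0484,-0.0554,0,0,0,-0.0484,-0.0554,0.001,0,0,-0.0484,-0.0554,0.001,0,0]}}

```text
clock: 4.38
tcp_pos: [0.4551, -0.229, 0.1069]
ee_rot: [0.993, 0.119, 0.0, -0.0]
force: [-9.6, 8.2, 29.1]
opening: 0.004
finger_force: 14.3
```

{"name": "jog_arm", "arguments": {"motion": [0,0,-0.025,0,0,-0.0035,0.0519,-0.025,0,0,-0.0035,0.0519,-0.017,0,0,-0.0035,0.0519,-0.011,0,0,-0.0035,0.0519,-0.008,0,0,-0.0035,0.0519,-0.008,0,0]}}

```text
clock: 5.12
tcp_pos: [0.4624, -0.2789, 0.1096]
ee_rot: [0.993, 0.12, -0.001, -0.001]
force: [-0.4, -0.3, -0.2]
opening: 0.006
finger_force: 0.0
```

{"name": "jog_arm", "arguments": {"motion": [0,0,0.003,0,0,0,0,0.005,0,0,0,0,0.008,0,0,0,0,0.008,0,0]}}

```text
clock: 5.62
tcp_pos: [0.4633, -0.2799, 0.107]
ee_rot: [0.993, 0.119, 0.0, 0.0]
force: [-6.7, 6.0, 22.5]
opening: 0.008
finger_force: 11.1
```

{"name": "jog_arm", "arguments": {"motion": [0,0,-0.025,0,0,0.0554,-0.0484,-0.025,0,0,0.0554,-0.0484,-0.025,0,0,0.0554,-0.0484,-0.012,0,0,0.0554,-0.0484,-0.008,0,0,0.0554,-0.0484,-0.008,0,0]}}

```text
clock: 6.38
tcp_pos: [0.5039, -0.2203, 0.1092]
ee_rot: [0.993, 0.118, -0.001, -0.001]
force: [-0.4, 0.0, -0.4]
opening: 0.004
finger_force: 0.0
```

{"name": "jog_arm", "arguments": {"motion": [0,0,0.003,0,0,0,0,0.005,0,0,0,0,0.008,0,0,0,0,0.008,0,0]}}

```text
clock: 6.88
tcp_pos: [0.5054, -0.2208, 0.107]
ee_rot: [0.993, 0.119, -0.0, 0.001]
force: [-8.3, 3.3, 21.7]
opening: 0.006
finger_force: 10.9
```

All four caps are now home: A and D were felt home already, and B and C were pressed in. Next is the lid. I'll rise, turn the tool to suit the bar, and look.

The rows are not in the units I measure in: turns go in shares of pi rad. I convert before sending: -1.14 rad is -0.3629.

{"name": "jog_arm", "arguments": {"motion": [0,0,-0.06,0,0,0.02,-0.05,-0.11,-0.0477,1,0.03,-0.1,-0.155,-0.0955,1,0.03,-0.16,-0.155,-0.1528,1,0.04,-0.22,-0.155,-0.2101,1,0.05,-0.28,-0.155,-0.2674,1,0.055,-0.34,-0.155,-0.3183,1,0.06,-0.4,-0.155,-0.3629,1,0.0605,-0.4175,-0.155,-0.3629,1,0.0605,-0.4175,-0.155,-0.3629,1]}}

```text
clock: 8.12
tcp_pos: [0.4649, 0.2011, 0.2575]
ee_rot: [0.771, 0.637, 0.0, 0.0]
force: [0.4, -0.4, -0.3]
opening: 0.923
finger_force: 0.0
```

```bash
python3 - <<'E'
from h import *
c=cam('wrist'); save('wrist','b1.png'); import pickle; pickle.dump(c,open('b1.pkl','wb')); s=ctrl.sense();print(abs(s['qvel']).max(),s['joint_positions'],R.from_quat(s['ee_rot']).as_matrix())
E
```

```text
0.03443098329993626 [ 2.35460442e-01  2.15861823e-02  1.63850691e+00 -6.32387082e-04
  1.48131799e+00  4.26509212e-01] [[ 1.89833343e-01  9.81816275e-01  3.23516107e-04]
 [ 9.81816201e-01 -1.89833141e-01 -5.70115019e-04]
 [-4.98334126e-04  4.25860195e-04 -9.99999785e-01]]
```

{"name": "jog_arm", "arguments": {"motion": [0.045,-0.045,0,0,1,0.045,-0.045,0,0,1,0.045,-0.045,0,0,1]}}

```text
clock: 8.55
tcp_pos: [0.4303, 0.2517, 0.2575]
ee_rot: [0.772, 0.636, 0.0, 0.0]
force: [-0.3, -0.2, 0.6]
opening: 1.004
finger_force: 0.0
```

```bash
python3 - <<'E'
from h import *
c=cam('wrist'); save('wrist','b2.png'); import pickle; pickle.dump(c,open('b2.pkl','wb')); s=ctrl.sense();print(abs(s['qvel']).max())
a=cv2.imread('pics/b1.png');b=cv2.imread('pics/b2.png')
cl=lambda i:np.clip(i[0:420,80:480],0,255).astype(np.uint8)
cv2.imwrite('pics/b12.png',np.hstack([cl(a),cl(b)]))
E
```

```text
0.009181356103360674
```

View pics/b12.png

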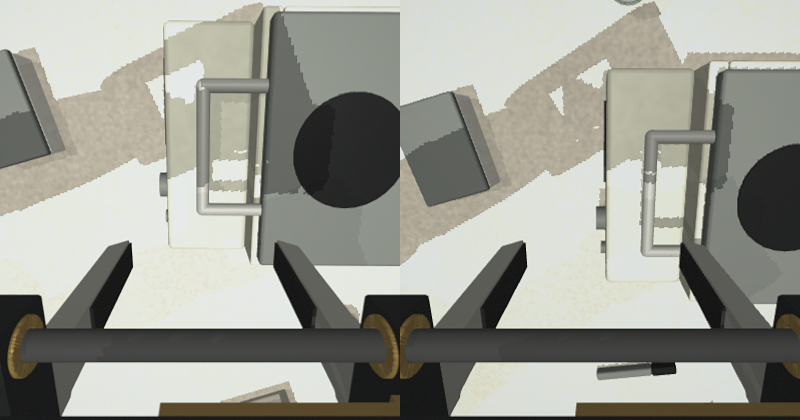

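The bar runs nearly vertically in both pictures. In b1 it goes from (283,86) to (282,210) and in b2 from (331,137) to (329,250). I'll check edge profiles and triangulate.

```bash
python3 - <<'E'
from h import *
import pickle
np.set_printoptions(precision=4,suppress=True)
a,b=[cv2.imread(f'pics/b{i}.png',0).astype(int) for i in(1,2)]
for im,rows,x0 in((a,(100,120,190),272),(b,(150,165,235),320)):
    for r in rows: print(r,x0,im[r,x0:x0+22])
for im,c,y in((a,(310,330),(78,205)),(b,(345,365),(129,243))):
    for cc in c: 
        for yy in y: print(cc,yy,im[yy:yy+16,cc])
c1,c2=[pickle.load(open(f'b{i}.pkl','rb')) for i in(1,2)]
p=tri((c1,c2),((283,86),(331,137)));q=tri((c1,c2),((282,210),(329.5,250)))
print(p,q,(p+q)/2,np.linalg.norm(p-q),np.arctan2(*(p-q)[:2]))
E
```

```text
100 272 [234 217 193 193 133 110 122 132 136 144 154 163 157 147 137 129 121 104
 148 168 169 168]
120 272 [183 183 184 188 132 111 125 134 137 145 154 159 155 147 136 128 119 109
 164 171 169 168]
190 272 [232 232 232 236 175 157 179 195 204 218 227 222 213 200 181 163 127 200
 221 221 223 175]
150 320 [175 176 177 183 121  97 110 120 126 130 139 146 145 140 134 125 114 116
 205 169 152 169]
165 320 [225 228 186 152 103 103 116 125 129 135 142 145 140 136 128 116 116 220
 226 224 228 184]
235 320 [231 138 125 151 166 175 188 198 199 189 181 166 145 154 220 225 223 223
 223 223 223 223]
310 78 [143 126 136 141 145 154 164 160 147 139 130 121 113 102  85 149]
310 205 [145 161 176 198 216 219 212 198 187 170 191 226 232 231 231 231]
330 78 [135 127 136 140 145 152 160 160 148 139 131 123 115 105  87 118]
330 205 [143 159 173 194 214 217 212 198 189 179 137 101  99 100 100 100]
345 129 [162 125 118 128 134 137 148 151 145 137 130 121 112  98 103 143]
345 243 [228 186 112 107 130 147 160 182 198 202 196 184 175 166 214 226]
365 129 [159 123 116 127 132 136 147 149 144 137 131 122 112  99 106 146]
365 243 [87 77 74 58 32 22 24 21 23 20 21 22 20 24 23 21]
[0.4848 0.3063 0.1447] [0.465  0.2007 0.1531] [0.4749 0.2535 0.1489] 0.10771209214293818 0.18541199943529202
```

```bash
python3 - <<'E'
from h import *
import pickle
np.set_printoptions(precision=4,suppress=True)
c1,c2=[pickle.load(open(f'b{i}.pkl','rb')) for i in(1,2)]
p=tri((c1,c2),((283,85.3),(331,136.5)));q=tri((c1,c2),((281.9,209.2),(326.4,250.5)))
print(p,q,(p+q)/2,np.linalg.norm(p-q),np.arctan2(*(p-q)[:2]))
for z in(.147,.149):
  for c,u,v in((c1,(283,85.3),(281.9,209.2)),(c2,(331,136.5),(326.4,250.5))):
    P,Q=atz(c,u,z),atz(c,v,z); print(z,P,Q,(P+Q)/2,np.linalg.norm(P-Q),np.arctan2(*(P-Q)[:2]))
m=R.from_quat(ctrl.sense()['ee_rot']).as_matrix();print(m[:,0],m[:,1])
print(ctrl.sense()['tcp_pos'])
E
```

```text
[0.4849 0.3068 0.145 ] [0.4636 0.1986 0.146 ] [0.4742 0.2527 0.1455] 0.1102593013184015 0.19449511411365564
0.147 [0.4848 0.3066 0.147 ] [0.4633 0.1987 0.147 ] [0.4741 0.2526 0.147 ] 0.11003075297301539 0.19662668980694809
0.147 [0.4846 0.3069 0.147 ] [0.4638 0.1993 0.147 ] [0.4742 0.2531 0.147 ] 0.10963237720368563 0.1911831824662111
0.149 [0.4848 0.3064 0.149 ] [0.4634 0.1992 0.149 ] [0.4741 0.2528 0.149 ] 0.10926923321691749 0.19662668980694833
0.149 [0.4843 0.3071 0.149 ] [0.4636 0.2002 0.149 ] [0.474  0.2536 0.149 ] 0.10887349524704372 0.19118318246621063
[ 0.1927  0.9812 -0.0005] [ 0.9812 -0.1927  0.0007]
[0.4305 0.2515 0.2575]
```

{"name": "jog_arm", "arguments": {"motion": [0.0097,0.0426,0,0,0.45,0.0097,0.0426,0.02,0,0.45,0.0097,0.0426,0.04,0,0.45,0.0097,0.0426,0.05,0,0.45,0.0097,0.0426,0.05,0,0.45,0.0097,0.0426,0.08,0,0.45,0.0097,0.0426,0.11,0,0.45,0.0097,0.0426,0.1295,0,0.45,0.0097,0.0426,0.1295,0,0.45]}}

```text
clock: 9.72
tcp_pos: [0.4727, 0.2538, 0.1273]
ee_rot: [0.772, 0.636, -0.001, -0.0]
force: [0.0, 0.7, -0.1]
opening: 0.448
finger_force: 0.0
```

{"name": "jog_arm", "arguments": {"motion": [0,0.001,-0.0005,0,0,0,0.001,-0.0005,0,0,0,0.001,-0.0005,0,0,0,0.001,-0.0005,0,0,0,0.001,-0.0005,0,0]}}

```text
clock: 10.35
tcp_pos: [0.475, 0.2542, 0.1291]
ee_rot: [0.772, 0.636, 0.001, 0.0]
force: [1.2, -0.2, 2.5]
opening: 0.118
finger_force: 30.0
```

```bash
python3 -c "
from h import *
s=ctrl.sense();print(s['opening'],s['finger_force'],s['force'],s['tcp_pos'],s['wrist_torque'])"
```

```text
0.11761181960768452 29.999382197856903 [ 1.16493948 -0.17416445  2.49684613] [0.47500925 0.25423108 0.12911059] [-0.09109955 -0.22846534 -0.01919857]
```

{"name": "jog_arm", "arguments": {"motion": [0,0.0003,-0.0105,0,0,0,0.001,-0.021,0,0,0,0.0024,-0.0314,0,0,0,0.0042,-0.0417,0,0,0,0.0094,-0.0621,0,0,0,0.0166,-0.0818,0,0,0,0.0257,-0.1007,0,0,0,0.0257,-0.1007,0,0]}}

```text
clock: 11.35
tcp_pos: [0.5007, 0.2485, 0.2306]
ee_rot: [0.772, 0.636, 0.001, 0.001]
force: [4.7, -0.6, -3.4]
opening: 0.119
finger_force: 30.0
```

```bash
python3 -c "
from h import *
np.set_printoptions(precision=4,suppress=True)
s=ctrl.sense();print(s['opening'],s['finger_force'],s['force'],s['tcp_pos'])
m=R.from_quat(s['ee_rot']).as_matrix(); g=s['tcp_pos']-.019*m[:,2]; h=np.array([.4742,.2528,.147])+.21*np.array([.9812,-.1927,0]); d=(g-h); print(m.T@d, np.hypot((m.T@d)[1],d[2]), np.arctan2(d[2],-(m.T@d)[1]))"
```

```text
0.11863043040446934 30.00396341085434 [ 4.7162 -0.6023 -3.4057] [0.5007 0.2485 0.2306]
[ 0.001  -0.1829 -0.1031] 0.20974062233079 0.5113350415494816
```

```bash
cat > a.py <<'E'
from h import *
np.set_printoptions(precision=4,suppress=True)
s=ctrl.sense()
m=R.from_quat(s['ee_rot']).as_matrix(); g=s['tcp_pos']-.019*m[:,2]; h=np.array([.4742,.2528,.147])+.21*np.array([.9812,-.1927,0]); d=(g-h); print(s['force'],abs(s['qvel']).max(),m.T@d, np.hypot((m.T@d)[1],d[2]), np.arctan2(d[2],-(m.T@d)[1]))
E
```

{"name": "jog_arm", "arguments": {"motion": [0,0.011,-0.0179,0,0,0,0.0237,-0.0346,0,0,0,0.038,-0.0499,0,0,0,0.0505,-0.0612,0,0,0,0.0604,-0.0689,0,0,0,0.0708,-0.076,0,0,0,0.078,-0.0804,0,0,0,0.078,-0.0804,0,0,0,0.078,-0.0804,0,0]}}

```text
clock: 12.48
tcp_pos: [0.5746, 0.2339, 0.3103]
ee_rot: [0.772, 0.636, -0.001, -0.001]
force: [-4.1, -2.6, 5.8]
opening: 0.114
finger_force: 30.0
```

```bash
python3 a.py
```

```text
[-4.0708 -2.649   5.7988] 0.003593675397340635 [ 0.0007 -0.1083 -0.182 ] 0.21203805010384977 1.0349811570930383
```

{"name": "jog_arm", "arguments": {"motion": [0,-0.006,0.004,0,0,0,-0.0124,0.0079,0,0,0,-0.0175,0.0115,0,0,0,-0.0217,0.0147,0,0,0,-0.0217,0.0147,0,0,0,-0.0217,0.0147,0,0,0,-0.0217,0.0147,0,0]}}

```text
clock: 13.35
tcp_pos: [0.5539, 0.2381, 0.2954]
ee_rot: [0.772, 0.636, -0.001, -0.0]
force: [-4.6, -3.0, 6.7]
opening: 0.117
finger_force: 30.0
```

```bash
python3 a.py; python3 - <<'E'
from h import *
i=save('scene','end.png'); j=save('wrist','endw.png')
cv2.imwrite('pics/endm.png',np.hstack([cv2.resize(i[100:380,100:460],(450,350)),cv2.resize(j,(350,350))])[:,:,::-1])
E
```

```text
[-4.6394 -2.9969  6.7334] 0.002760823563290889 [ 0.001  -0.1292 -0.1672] 0.21144917781884148 0.9137231909986874
```

View pics/endm.png

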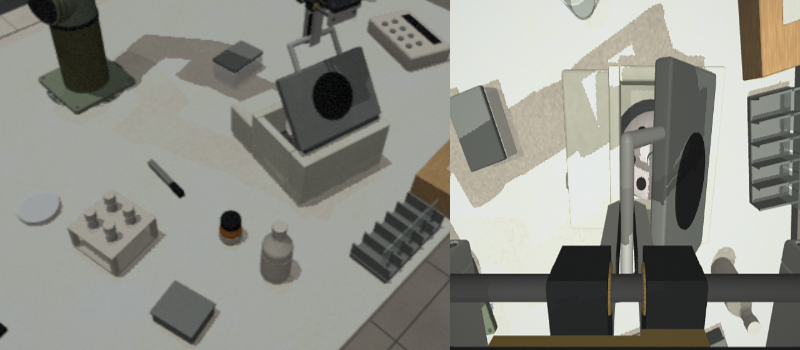

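The pictures show the lid held by its bar in the gripper, at about 0.914 rad. The bystanders are where they were and all four caps are level. I'm handing in.

```bash
python3 -c "
from rig import ctrl, imaging, workorder
print(workorder.finish_job())"
```

```text
the job is handed in; nothing more can be done
None
```

The two proud caps are pushed fully home, and the other two felt home already. The lid went past its balance point to about 1.04 rad and is now held steady by its bar at about 0.91 rad, just below balance (0.95). The job was handed in at about 13.5 s.

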